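# Uncap the laser objective and stand it on the inspection stage

### The arm

A 6-joint arm with a two-finger parallel gripper is mounted at the origin on the work surface. World frame = base frame: x ahead of the robot, y to its left, z up, the work surface at z = 0. Lengths are in mm, angles in rad, forces in N, time in s.
With the tool pointing down it reaches from about 275 to 750 mm from the base axis. Payload 10.2 kg.
Tool frame: the origin (TCP) lies where the fingers leave the gripper's body, on its centre line; the fingertips stand 73 mm ahead of it and the grasp point (between the pads) lies 54 mm ahead of it; z points along the fingers, y is the line along which they close (so a half turn about z gives the same grasp; the last joint's range is limited). The gripper opens to 85 mm and grips with 20 to 120 N. Pads are 22 mm wide; open, the fingers measure 114 mm over their backs; the gripper's body (76 mm by 85 mm) begins 54 mm behind the grasp point. The pads swing forward as they close: fully open they stand 13 mm farther back than shut.
Start: joints at [-1.572, 0.313, 1.498, -0, 1.331, -0.223], TCP at [115.479, -512.149, 303.894] pointing down, gripper open.
Joint ranges: [-2.94, 2.94], [-0.97, 2.17], [0.19, 2.56], [-1.23, 4.37], [0.02, 3.11], [-2.88, 2.88]. Speed limits (rad/s): [2.39, 2.39, 3.01, 3.14, 3.14, 3.14].

### API

Orientations are given as a unit quaternion [w, x, y, z].
In Python, from rig import ctrl gives the robot as it stands.
- The arm moves only by the shell command python3 -m creep 'ROWS' [OPENING] [FORCE]. ROWS is JSON, a list that holds one entry, the list of rows, each a list of 6 numbers: the shift along the world's x, y, z in units of 25 mm (1.0 is 25 mm), then the turn, a rotation vector about the world's x, y, z in units of 5 degrees (1.0 is 5 degrees). In form: [[[x, y, z, ax, ay, az], ...]]. A call has 1 to 20 rows; each row is the pose to reach, as a shift and turn from the pose commanded when the call began; what a row does not reach only later rows make up. A row lasts 1/12 s, in which the tool goes at most 41.7 mm and 7.16 degrees, less where a joint would pass 70% of its speed; a pose out of reach is approached as far as the arm can. A call with a gripper value outside its range is refused whole. OPENING is the finger opening in mm, from 0 to 85.4, set as the call begins (- or left out, the last holds). The fingers move at their own pace and stop on an object; FORCE is the grip in N (left out, the last holds). Time passes only in rows, so rows that repeat a pose let the fingers close. It gives the time, the measured TCP pose, the force, the opening and the grip force at its end, in the units of the state.
- ctrl.sense(): the state, without advancing time (a new reading comes with each control period).
- ctrl.capture(name): name is "scene" or "top" or "wrist"; returns a dict with "image" (420x560x3 uint8, red, green, blue), "fx", "fy", "cx", "cy" (pixels), "R" (3x3) and "t" (3): a world point X has camera coordinates R X + t. Camera axes: x right, y down, z forward; pixel columns grow to the right and rows downward; lengths in mm; the calibration is good to about 2 mm. A picture is of the moment at which its call begins. There is no depth.
- ctrl.finish_job(): hands the job in; it is judged then, once.
The state is a dict: "time_s": time; "joints": joint angles; "dq": joint speeds; "tau": joint torques, N m; "eef_pos": TCP position; "ee_rot": TCP orientation; "force": force on the tool from outside, world axes, zero at the start; "wrist_torque": the same for the moment, N m; "grip_width": opening from 0.0 (shut) to 1.0 (fully open); "grip_force": force on a finger pad.
Only numpy, scipy, OpenCV 4.12 (cv2) and the standard library are available. Lean on these libraries where they do the work, as an engineer would, in place of code of your own. Each camera call takes 0.05 s, during which the arm holds its last target. There are 200 camera calls.

### The job

Take the orange dust cap off the tall black laser objective and lay it rim down in the blue tray. Then stand the uncovered objective, lens up, on the inspection stage with its whole foot inside the yellow ring. Keep the objective upright, set both things down gently without dropping them, and leave everything else on the bench where it is.

Things in the scene. Friction and masses are not known exactly. Their poses are not given: they have to be found in the camera images.
- objective: Tall black lens barrel with silver bands, loose, about 0.45 kg, 105 mm tall. Origin at the centre of its underside, z up to the lens. Silver foot of 60 mm diameter from z = 0 to 14 mm; straight barrel of 50 mm diameter from 14 to 105 mm; flat top with a blue lens. Starts upright on the bench (z = 0) wearing the orange cap. Grip the bare barrel across its sides.
- cap: Orange dust cap, loose, about 60 g, slack on top of the tall objective: lifts straight up. Outer diameter 62 mm, inner 55 mm, skirt 22 mm deep, crown 5 mm thick, round knob of 26 mm diameter on it. Origin at the centre of the open rim, z up: inner ceiling at z = 22 mm, crown top at 27, knob top at 52 mm. Seated, its origin is 83 mm above the objective's origin.
- tray: Blue open tray fixed to the bench, 150 x 150 mm outside, 22 mm high, walls and floor 5 mm thick. Origin at the centre of its underside, z up, x and y along its sides; its inner floor is at z = 5 mm. Empty at the start.
- stage_mark (a point): Centre of the yellow ring on the flat top of the inspection stage (dark steel plate 140 x 140 mm on a grey base 150 x 150 mm, fixed; a micrometer knob sticks out of its +x side below the top). On the top surface, 40 mm above the bench, z up. The printed flat ring is 100 mm inside, 112 mm outside diameter.
- short_objective: Bystander, loose: short silver lens barrel with grey top, 60 mm diameter, 82 mm tall, standing on the bench. Origin at the centre of its underside.
- insert: Bystander, loose: stepped steel mould insert, 90 x 70 mm and 40 mm high, 0.9 kg, lying on the bench. Origin at the centre of its underside, x along the 90 mm.
- wrench: Bystander, loose: steel wrench, 150 mm long, lying flat on the bench. Origin near the middle of its underside, x along its length.

How it is judged (in metres and radians):
On the way, in this order (a step that is already met when the one before it is completed fails the run):
1. the cap is lifted clear off the objective's top (z of cap in the frame of objective above 0.107 m), for 0.1 s.
2. the cap rests rim down on the floor of the blue tray, let go, before the objective is on the stage (horizontal distance between cap and tray below 0.056 m and z of cap in the frame of tray between 0 and 0.011 m and angle between cap's own z axis and vertical below 0.12 rad and contact force between the fingers and cap below 0.1 N and linear speed of cap below 0.03 m/s), for 0.2 s.
3. the objective stands upright on the stage inside the yellow ring, let go (horizontal distance between objective and stage_mark below 0.02 m and z of objective in the frame of stage_mark between -0.004 and 0.005 m and angle between objective's own z axis and vertical below 0.08 rad and contact force between the fingers and objective below 0.1 N and linear speed of objective below 0.03 m/s), for 0.2 s.
At the end, for the whole second after the job is handed in: The cap lies rim down (within 0.12 rad) on the tray's floor, the objective stands upright (within 0.08 rad) on the stage top (within 5 mm), its foot inside the yellow ring (centre within 20 mm of the ring's centre); both released and at rest (horizontal distance between cap and tray below 0.056 m and z of cap in the frame of tray between 0 and 0.011 m and angle between cap's own z axis and vertical below 0.12 rad and horizontal distance between objective and stage_mark below 0.02 m and z of objective in the frame of stage_mark between -0.004 and 0.005 m and angle between objective's own z axis and vertical below 0.08 rad and linear speed of each of cap, objective below 0.02 m/s); the robot touches nothing.
It fails at once if the objective is tipped by more than 0.35 rad (angle between objective's own z axis and vertical above 0.35 rad).
It fails at once if the objective is dropped: not held by the fingers with its foot more than 12 mm above stage height (52 mm above the bench) (height (world z) of objective above 0.052 m and contact force between the fingers and objective below 0.05 N).
It fails at once if the cap is dropped: off the objective, not held by the fingers, its rim more than 30 mm above the bench (z of cap in the frame of objective above 0.095 m and height (world z) of cap above 0.03 m and contact force between the fingers and cap below 0.05 N).
It fails at once if the short silver objective, the mould insert or the wrench is moved by more than 20 mm (distance of any of short_objective, insert, wrench from where it was at the start of the episode above 0.02 m).
It also fails if it takes over 72 s, if anything falls off the work surface, if the arm or the gripper's body presses on something with over 40 N, if the wrist force passes 120 N, or if a joint passes its speed limit or range.

## Working session

There is one attempt and no reset: what is moved stays moved. The work goes in short steps, Python scripts to look and compute and a shell command to move; the robot and the scene stay as the last step left them, time stands still between calls to the robot, and variables do not carry over. Pictures are saved under pics/ and viewed, at most 13 in all, crops included, and the job is handed in when it is done.

```bash
mkdir -p pics; ls
cat > h.py <<'E'
import numpy as np,cv2,pickle
from rig import ctrl
def cap(n,f):
    c=ctrl.capture(n); cv2.imwrite(f'pics/{f}.png',cv2.cvtColor(c['image'],cv2.COLOR_RGB2BGR)); pickle.dump(c,open(f'pics/{f}.pkl','wb')); return c
def ray(f,u,v,z):
    c=pickle.load(open(f'pics/{f}.pkl','rb')); R=np.array(c['R']);t=np.array(c['t'])
    d=R.T@np.array([(u-c['cx'])/c['fx'],(v-c['cy'])/c['fy'],1]); o=-R.T@t
    return o+d*(z-o[2])/d[2]
def proj(f,X):
    c=pickle.load(open(f'pics/{f}.pkl','rb')); p=np.array(c['R'])@np.array(X)+np.array(c['t'])
    return c['fx']*p[0]/p[2]+c['cx'],c['fy']*p[1]/p[2]+c['cy']
E
python3 - <<'E'
from h import *
cap('top','top1');cap('scene','scene1')
a=cv2.imread('pics/top1.png');b=cv2.imread('pics/scene1.png')
cv2.imwrite('pics/top1v.png',cv2.resize(a,(800,600)))
print(ctrl.sense())
c=pickle.load(open('pics/top1.pkl','rb'));print(-np.array(c['R']).T@c['t'],c['R'],c['fx'])
E
```

```text
pics
{'time_s': 0.1, 'joints': array([-1.57241158e+00,  3.13374579e-01,  1.49833400e+00,  2.00297922e-05,
        1.33099114e+00, -2.23417934e-01]), 'dq': array([ 0.00085327, -0.00131176, -0.0010583 , -0.00024427,  0.00134064,
       -0.00075747]), 'tau': array([ 3.47362526e-03, -4.12901258e+01, -2.60142410e+01, -1.85479525e-04,
        3.03337103e-03, -4.71728504e-05]), 'eef_pos': array([ 115.47669388, -512.00043831,  303.41242535]), 'ee_rot': array([-5.48940188e-04,  9.93856858e-01,  1.10671761e-01,  7.18157477e-05]), 'force': array([-0.06560318, -0.12708459,  1.03035809]), 'wrist_torque': array([-0.01790903,  0.02746186, -0.0298885 ]), 'grip_force': 0.0, 'grip_width': 0.9975443862635093}
[ 419.46216997   -5.51110274 1227.41771064] [[ 0.01894877 -0.99952216 -0.02442118]
 [-0.9965048  -0.01689273 -0.0818096 ]
 [ 0.08135797  0.02588602 -0.99634873]] 441.70955058826684
```

View pics/top1v.png

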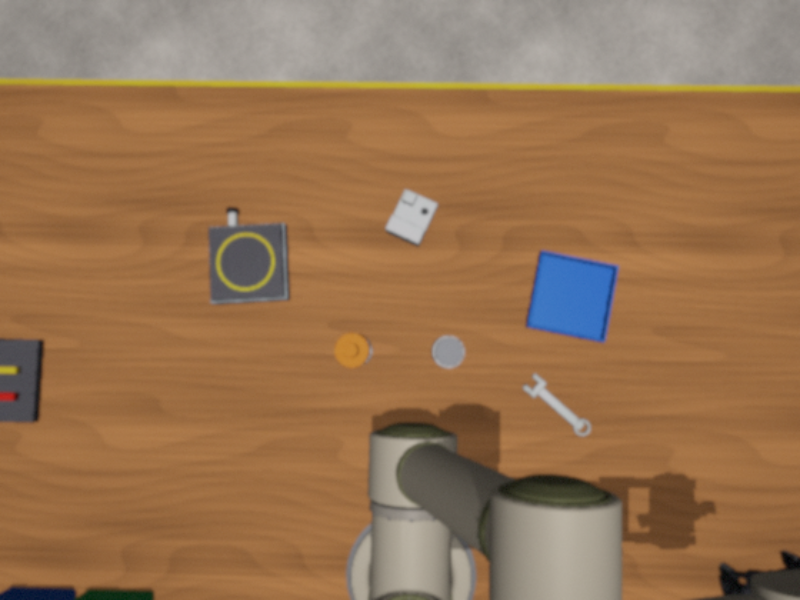

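View pics/scene1.png

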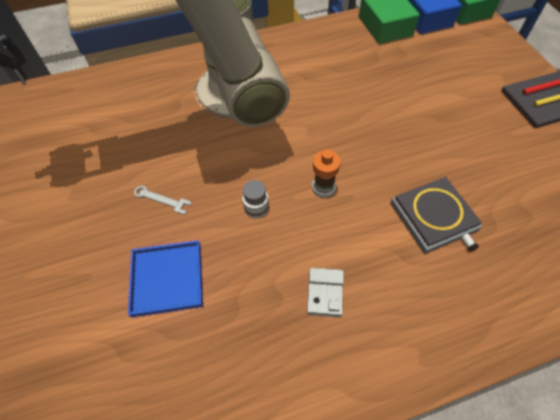

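The top view shows the cap at about (351,350), ring (246,262), tray (572,296), short objective (449,352), all in 800-px scale. The scene view agrees. Next I measure with colour masks.

Run:
```python
from h import *
rng={'org':((5,120,120),(16,255,255)),'yel':((22,120,120),(34,255,255)),'blue':((105,150,80),(125,255,255))}
for f in('top1','scene1'):
    im=cv2.imread(f'pics/{f}.png');h=cv2.cvtColor(im,cv2.COLOR_BGR2HSV)
    if f=='top1': win={'org':(230,225,265,262,(110,135)),'yel':(145,155,202,212,(40,)),'blue':(360,170,440,245,(22,5,))}
    else: win={'org':(305,145,348,180,(110,)),'yel':(405,180,470,235,(40,)),'blue':(120,235,210,320,(22,5))}
    for k,(x0,y0,x1,y1,zs) in win.items():
        lo,hi=rng[k]
        if k=='org': lo=(3,215,120)
        m=cv2.inRange(h,lo,hi); w=np.zeros_like(m); w[y0:y1,x0:x1]=m[y0:y1,x0:x1]
        p=np.argwhere(w)[:,::-1].astype(np.float32)
        if k=='yel': (c,s,a)=cv2.fitEllipse(p)
        else:
            cs=max(cv2.findContours(w,cv2.RETR_EXTERNAL,cv2.CHAIN_APPROX_NONE)[0],key=cv2.contourArea)
            (c,s,a)=cv2.minAreaRect(cs) if k=='blue' else cv2.fitEllipse(cs)
        print(f,k,len(p),c,s,a,[ray(f,*c,z).round(1) for z in zs])
        if k=='blue':
            for q in cv2.approxPolyDP(cv2.convexHull(cs),6,True)[:,0]: print('  corner',q,ray(f,*map(float,q),22).round())
ims=[cv2.resize(cv2.imread('pics/top1.png')[200:290,210:350],(784,504),interpolation=3)]
cv2.imwrite('pics/crop1.png',ims[0])
```

```text
Traceback (most recent call last):
ValueError: max() iterable argument is empty
```

Run:
```python
from h import *
for f,uv in(('top1',(246,250)),('top1',(220,250)),('scene1',(320,170)),('scene1',(355,170))):
    print(cv2.cvtColor(cv2.imread(f'pics/{f}.png'),cv2.COLOR_BGR2HSV)[uv[1],uv[0]])
for f,k,x0,y0,x1,y1,lo,hi in(('top1','yel',145,155,202,212,(22,90,90),(34,255,255)),('scene1','yel',405,180,470,235,(18,90,90),(34,255,255)),('top1','blue',360,170,440,245,(100,150,60),(128,255,255)),('scene1','blue',120,235,210,320,(100,150,60),(128,255,255))):
    m=cv2.inRange(cv2.cvtColor(cv2.imread(f'pics/{f}.png'),cv2.COLOR_BGR2HSV),lo,hi); w=np.zeros_like(m); w[y0:y1,x0:x1]=m[y0:y1,x0:x1]
    if k=='yel':
        c,s,a=cv2.fitEllipse(np.argwhere(w)[:,::-1].astype(np.float32)); print(f,k,c,s,ray(f,*c,40).round(1))
    else:
        cs=max(cv2.findContours(w,cv2.RETR_EXTERNAL,cv2.CHAIN_APPROX_NONE)[0],key=cv2.contourArea)
        for q in cv2.boxPoints(cv2.minAreaRect(cs)): print(f,k,q,ray(f,*map(float,q),22).round(1))
a=cv2.resize(cv2.imread('pics/top1.png')[225:265,225:265],(400,400),interpolation=2)
b=cv2.resize(cv2.imread('pics/scene1.png')[145:201,300:352],(390,420),interpolation=2)
cv2.imwrite('pics/crop1.png',np.hstack([np.vstack([a,np.zeros((20,400,3),np.uint8)]),b]))
```

```text
[ 17 189 188]
[ 13 150 151]
[ 11 192 165]
[ 13 150 177]
top1 yel (171.4419403076172, 182.83355712890625) (38.385032653808594, 39.329402923583984) [585.7 327.8  40. ]
scene1 yel (437.9136047363281, 208.6348114013672) (37.62186050415039, 48.93009948730469) [586.8 326.5  40. ]
top1 blue [368.57773 227.99571] [ 472.9 -211.    22. ]
top1 blue [378.51352 176.32951] [ 615.1 -237.7   22. ]
top1 blue [431.73746 186.5649 ] [ 589.  -382.2   22. ]
top1 blue [421.80167 238.2311 ] [ 447.8 -354.4   22. ]
scene1 blue [120.65719 251.81949] [ 445.3 -382.1   22. ]
scene1 blue [197.63489 241.32254] [ 476.3 -215.2   22. ]
scene1 blue [206.2576  304.55582] [ 625.4 -230.4   22. ]
scene1 blue [129.2799  315.05276] [ 595.2 -383.2   22. ]
```

View pics/crop1.png

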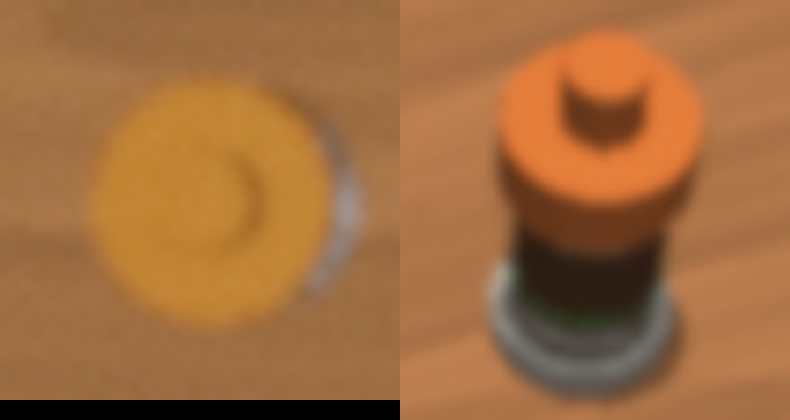

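The top crop shows the cap disc centred at about (246,245) in full-image pixels. The scene crop shows the crown's top centre at about (326.5,160.3).

Run:
```python
from h import *
print(ray('top1',245.8,244.9,110),ray('scene1',326.5,160.3,110))
# knob top, foot centre
print(ray('scene1',300+206/7.5-.5,145+68/7.5-.5,135), ray('scene1',300+187/7.5-.5,145+325/7.5-.5,14))
```

```text
[420.72638619 112.7380888  110.        ] [420.78015223 112.08124069 110.        ]
[421.38596817 110.8494423  135.        ] [430.30547348 110.79967525  14.        ]
```

```bash
python3 -m creep '[[[6,12.5,0,0,0,0],[6,12.5,0,0,0,0],[6,12.5,0,0,0,0],[6,12.5,0,0,0,0],[6,12.5,0,0,0,0],[6,12.5,0,0,0,0],[6,12.5,0,0,0,0],[6,12.5,0,0,0,0],[6,12.5,0,0,0,0],[12.2,25,0,0,0,0],[12.2,25,0,0,0,0],[12.2,25,0,0,0,0],[12.2,25,0,0,0,0],[12.2,25,0,0,0,0],[12.2,25,0,0,0,0],[12.2,25,0,0,0,0],[12.2,25,0,0,0,0],[12.2,25,0,0,0,0],[12.2,25,0,0,0,0],[12.2,25,0,0,0,0]]]' 60 20
python3 - <<'E'
from h import *
cap('wrist','w1'); s=ctrl.sense(); print(s['eef_pos'],s['ee_rot'],s['joints'])
print(proj('w1',[421,112,135]),proj('w1',[421,112,110]))
E
```

```text
time_s: 1.77
eef_pos: [420.3, 113.3, 303.4]
ee_rot: [0.0, 0.994, 0.112, -0.001]
force: [-0.1, 0.1, 0.2]
grip_width: 0.698
grip_force: 0.0
[420.19076947 112.59716019 303.58976559] [ 8.23207233e-05  9.93834194e-01  1.10875546e-01 -4.49037220e-04] [-8.70479985e-03  1.13315743e-01  1.74763736e+00 -2.82541298e-04
  1.28151152e+00  1.33996425e+00]
(np.float64(286.3394780090712), np.float64(211.19410591951683)) (np.float64(285.97887015339614), np.float64(201.89434643816602))
```

View pics/w1.png

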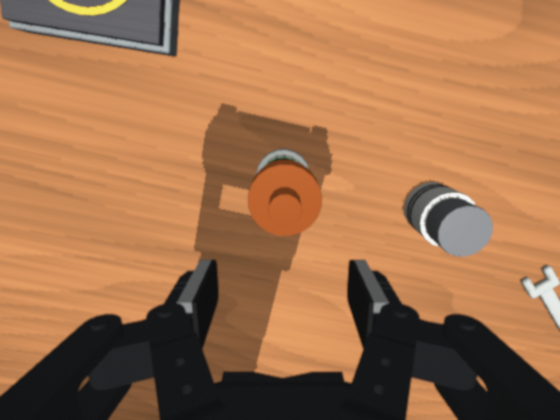

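The wrist view shows the crown centred at about (285,198) and the knob top at about (285,204). That is a few pixels from my prediction, so I re-triangulate.

Run:
```python
from h import *
print(ray('w1',285.5,204,135),ray('w1',285,199,110),ray('w1',286,165,7))
im=cv2.imread('pics/w1.png');h=cv2.cvtColor(im,cv2.COLOR_BGR2HSV)
m=cv2.inRange(h,(0,190,60),(12,255,255));m[:,:230]=0;m[:,340:]=0;m[:140]=0;m[255:]=0
cs=max(cv2.findContours(m,0,1)[0],key=cv2.contourArea);print(cv2.boundingRect(cs),cv2.fitEllipse(cs))
```

```text
[426.34659626 113.87792931 135.        ] [423.22909837 113.33804685 110.        ] [433.50691539 113.71904666   7.        ]
(250, 160, 70, 75) ((284.4582824707031, 200.06228637695312), (61.652889251708984, 70.43643188476562), 179.8837127685547)
```

```bash
python3 -m creep '[[[0.1,0,-1,0,0,0],[0.1,0,-2,0,0,0],[0.1,0,-2.6,0,0,0],[0.1,0,-3.2,0,0,0],[0.1,0,-3.6,0,0,0],[0.1,0,-4,0,0,0],[0.1,0,-4.3,0,0,0],[0.1,0,-4.5,0,0,0],[0.1,0,-4.65,0,0,0],[0.1,0,-4.65,0,0,0],[0.1,0,-4.65,0,0,0]]]' 60 20
python3 -m creep '[[[0,0,0,0,0,0],[0,0,0,0,0,0],[0,0,0,0,0,0],[0,0,0,0,0,0],[0,0,0,0,0,0],[0,0,0,0,0,0],[0,0,0,0,0,0],[0,0,0,0,0,0],[0,0,0,0,0,0],[0,0,0,0,0,0]]]' 15 30
python3 - <<'E'
from h import *
cap('wrist','w2')
E
```

```text
time_s: 2.73
eef_pos: [423.1, 112.7, 187.9]
ee_rot: [0.0, 0.994, 0.111, 0.0]
force: [-0.2, 0.4, 0.3]
grip_width: 0.704
grip_force: 0.0
time_s: 3.57
eef_pos: [423.2, 112.8, 188.0]
ee_rot: [0.0, 0.994, 0.111, 0.0]
force: [-1.4, -1.3, 6.0]
grip_width: 0.294
grip_force: 29.7
```

View pics/w2.png

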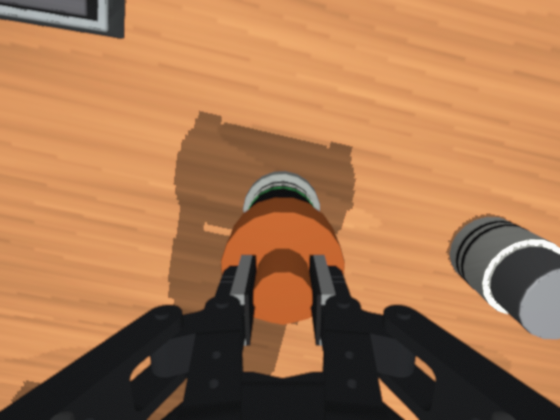

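The knob sits between the pads at about (283,280), and a 25 mm opening matches it. I lift.

```bash
python3 -m creep '[[[0,0,0.2,0,0,0],[0,0,0.5,0,0,0],[0,0,0.9,0,0,0],[0,0,1.4,0,0,0],[0,0,2,0,0,0],[0,0,2.6,0,0,0],[0,0,3.2,0,0,0],[0,0,3.7,0,0,0],[0,0,4,0,0,0],[0,0,4,0,0,0],[0,0,4,0,0,0],[0,0,4,0,0,0]]]'
python3 - <<'E'
from h import *
cap('scene','s2');cap('wrist','w3')
a=cv2.imread('pics/s2.png');b=cv2.imread('pics/w3.png')
cv2.imwrite('pics/both.png',cv2.resize(np.hstack([a,b]),(800,300)))
E
```

```text
time_s: 4.62
eef_pos: [422.7, 112.8, 287.0]
ee_rot: [-0.0, 0.994, 0.111, -0.001]
force: [0.5, 0.2, -0.9]
grip_width: 0.287
grip_force: 29.5
```

View pics/both.png

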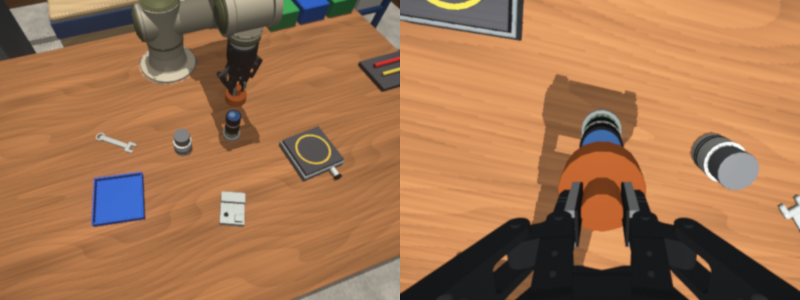

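The cap is held and the objective stands uncovered. Next I carry the cap over the tray.

```bash
python3 -m creep '[[[0.1,-0.3,0,0,0,0],[0.25,-0.9,0,0,0,0],[0.5,-1.8,0,0,0,0],[0.8,-3,0,0,0,0],[1.1,-4.2,0,0,0,0],[1.45,-5.4,0,0,0,0],[1.75,-6.6,0,0,0,0],[2.1,-7.8,0,0,0,0],[2.4,-9,0,0,0,0],[2.7,-10.2,0,0,0,0],[3.05,-11.4,0,0,0,0],[3.35,-12.6,0,0,0,0],[3.7,-13.8,0,0,0,0],[4,-15,0,0,0,0],[4.2,-15.8,0,0,0,0],[4.35,-16.3,0,0,0,0],[4.4,-16.5,0,0,0,0],[4.4,-16.5,0,0,0,0],[4.4,-16.5,0,0,0,0],[4.4,-16.5,0,0,0,0]]]'
python3 -m creep '[[[0,0,-0.5,0,0,0],[0,0,-1.3,0,0,0],[0,0,-2.2,0,0,0],[0,0,-3.1,0,0,0],[0,0,-4,0,0,0],[0,0,-4.8,0,0,0],[0,0,-5.4,0,0,0],[0,0,-5.8,0,0,0],[0,0,-5.8,0,0,0],[0,0,-5.8,0,0,0],[0,0,-5.8,0,0,0]]]'
python3 - <<'E'
from h import *
cap('wrist','w4')
E
```

```text
time_s: 6.38
eef_pos: [532.9, -298.9, 287.7]
ee_rot: [-0.0, 0.994, 0.111, -0.0]
force: [-0.9, 0.5, -0.5]
grip_width: 0.291
grip_force: 29.6
time_s: 7.3
eef_pos: [533.4, -299.7, 144.0]
ee_rot: [0.001, 0.994, 0.111, 0.001]
force: [0.8, -0.2, 0.2]
grip_width: 0.288
grip_force: 29.6
```

View pics/w4.png

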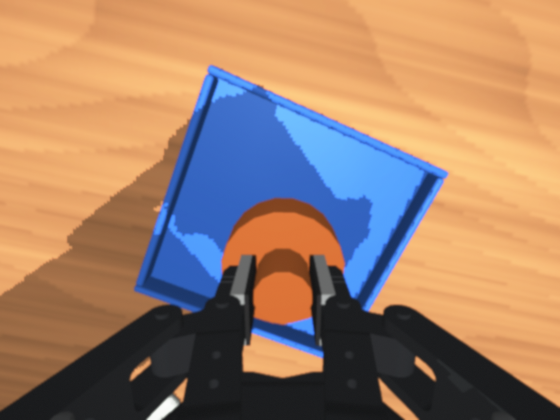

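The cap is over the tray. The tray's opposite corners read (445,175) and (137,290).

```bash
python3 - <<'E'
from h import *
a,b=ray('w4',445,175,22),ray('w4',137,290,22);print(a,b,(a+b)/2)
E
python3 -m creep '[[[0,0,-0.3,0,0,0],[0,0,-0.6,0,0,0],[0,0,-0.9,0,0,0],[0,0,-1.1,0,0,0],[0,0,-1.2,0,0,0],[0,0,-1.25,0,0,0],[0,0,-1.25,0,0,0],[0,0,-1.25,0,0,0]]]'
```

```text
[ 590.82321279 -382.78557975   22.        ] [ 475.0392653  -214.50922554   22.        ] [ 532.93123904 -298.64740264   22.        ]
time_s: 8.02
eef_pos: [533.1, -299.7, 111.6]
ee_rot: [0.0, 0.994, 0.111, 0.0]
force: [0.5, 0.4, -0.2]
grip_width: 0.291
grip_force: 29.6
```

```bash
python3 -m creep '[[[0,0,-0.04,0,0,0],[0,0,-0.08,0,0,0],[0,0,-0.1,0,0,0],[0,0,-0.1,0,0,0],[0,0,-0.1,0,0,0],[0,0,-0.1,0,0,0]]]'
```

```text
time_s: 8.52
eef_pos: [533.1, -299.8, 110.1]
ee_rot: [0.0, 0.994, 0.111, 0.0]
force: [-3.0, 2.5, 7.8]
grip_width: 0.291
grip_force: 30.4
```

Contact at 8 N. I release and rise.

```bash
python3 -m creep '[[[0,0,0,0,0,0],[0,0,0,0,0,0],[0,0,0,0,0,0],[0,0,0,0,0,0],[0,0,0,0,0,0],[0,0,0,0,0,0],[0,0,0,0,0,0],[0,0,0,0,0,0]]]' 60
python3 -m creep '[[[0,0,0.3,0,0,0],[0,0,0.9,0,0,0],[0,0,1.8,0,0,0],[0,0,3,0,0,0],[0,0,4.4,0,0,0],[0,0,5.8,0,0,0],[0,0,7,0,0,0],[0,0,7.6,0,0,0],[0,0,7.6,0,0,0],[0,0,7.6,0,0,0]]]' 85
python3 - <<'E'
from h import *
cap('wrist','w5');cap('top','t5');cap('scene','s5')
cv2.imwrite('pics/both2.png',cv2.resize(np.hstack([cv2.imread(f'pics/{f}.png') for f in('w5','s5')]),(800,300)))
E
```

```text
time_s: 9.18
eef_pos: [533.0, -299.7, 108.8]
ee_rot: [-0.0, 0.994, 0.111, -0.0]
force: [-1.0, 0.0, 0.2]
grip_width: 0.703
grip_force: 0.0
time_s: 10.02
eef_pos: [532.9, -299.6, 299.6]
ee_rot: [0.001, 0.994, 0.111, 0.0]
force: [-0.3, 0.2, -0.8]
grip_width: 0.996
grip_force: 0.0
```

View pics/both2.png

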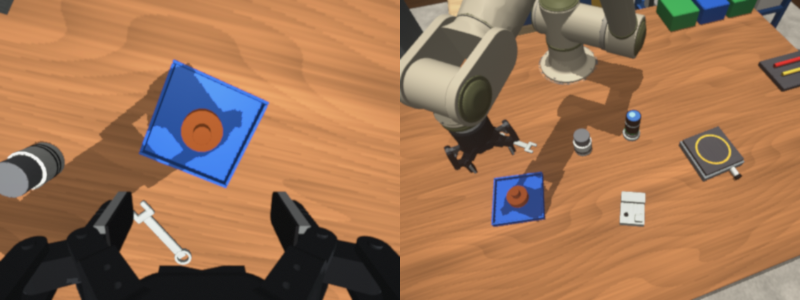

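The cap lies rim down near the tray's middle (about (202,130) in the left half). I go back over the objective.

```bash
python3 -m creep '[[[-4.4,16.5,0,0,0,0],[-4.4,16.5,0,0,0,0],[-4.4,16.5,0,0,0,0],[-4.4,16.5,0,0,0,0],[-4.4,16.5,0,0,0,0],[-4.4,16.5,0,0,0,0],[-4.4,16.5,0,0,0,0],[-4.4,16.5,0,0,0,0],[-4.4,16.5,0,0,0,0],[-4.4,16.5,0,0,0,0],[-4.4,16.5,0,0,0,0],[-4.4,16.5,0,0,0,0],[-4.4,16.5,0,0,0,0],[-4.4,16.5,0,0,0,0],[-4.4,16.5,0,0,0,0]]]' 85
python3 - <<'E'
from h import *
cap('wrist','w6')
print(proj('w6',[423,113,105]),proj('w6',[421,112,105]))
cv2.imwrite('pics/w6c.png',cv2.resize(cv2.imread('pics/w6.png')[120:270,180:380],(800,600),interpolation=2))
E
```

```text
time_s: 11.42
eef_pos: [423.4, 111.7, 298.6]
ee_rot: [0.0, 0.994, 0.11, -0.0]
force: [-0.7, -0.1, 0.4]
grip_width: 0.996
grip_force: 0.0
(np.float64(282.5169989688541), np.float64(202.5531070064275)) (np.float64(283.17122520678816), np.float64(205.0782921177747))
```

View pics/w6c.png

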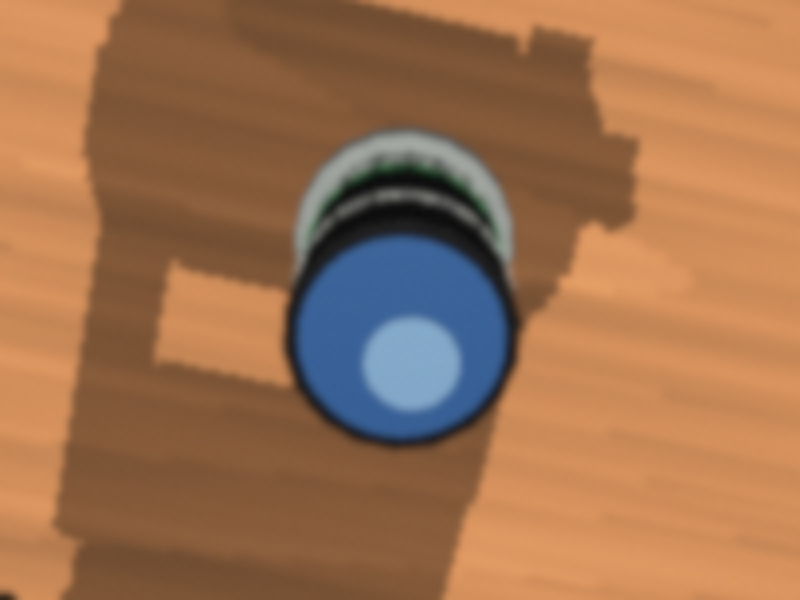

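The lens is centred at about (280.5,204.3), within 2 px of prediction, so the objective is near (421.5,114). I descend and grip.

```bash
python3 -m creep '[[[-0.05,0.08,-0.8,0,0,0],[-0.05,0.08,-1.8,0,0,0],[-0.05,0.08,-2.8,0,0,0],[-0.05,0.08,-3.6,0,0,0],[-0.05,0.08,-4.3,0,0,0],[-0.05,0.08,-4.9,0,0,0],[-0.05,0.08,-5.5,0,0,0],[-0.05,0.08,-6.1,0,0,0],[-0.05,0.08,-6.5,0,0,0],[-0.05,0.08,-6.8,0,0,0],[-0.05,0.08,-6.95,0,0,0],[-0.05,0.08,-6.95,0,0,0],[-0.05,0.08,-6.95,0,0,0]]]' 85
python3 -m creep '[[[0,0,0,0,0,0],[0,0,0,0,0,0],[0,0,0,0,0,0],[0,0,0,0,0,0],[0,0,0,0,0,0],[0,0,0,0,0,0],[0,0,0,0,0,0],[0,0,0,0,0,0],[0,0,0,0,0,0],[0,0,0,0,0,0]]]' 40 50
```

```text
time_s: 12.55
eef_pos: [422.0, 114.6, 125.5]
ee_rot: [0.0, 0.994, 0.11, 0.0]
force: [0.2, -0.1, -1.0]
grip_width: 0.998
grip_force: 0.0
time_s: 13.38
eef_pos: [422.1, 114.7, 125.7]
ee_rot: [0.0, 0.994, 0.111, 0.001]
force: [-0.8, -2.6, 4.9]
grip_width: 0.574
grip_force: 50.8
```

```bash
python3 -m creep '[[[0,0,0.1,0,0,0],[0,0,0.3,0,0,0],[0,0,0.6,0,0,0],[0,0,1,0,0,0],[0,0,1.5,0,0,0],[0,0,2,0,0,0],[0,0,2.5,0,0,0],[0,0,2.9,0,0,0],[0,0,3.1,0,0,0],[0,0,3.2,0,0,0],[0,0,3.2,0,0,0],[0,0,3.2,0,0,0]]]'
python3 -m creep '[[[0.1,0.15,0,0,0,0],[0.3,0.4,0,0,0,0],[0.65,0.85,0,0,0,0],[1.1,1.4,0,0,0,0],[1.6,2.1,0,0,0,0],[2.2,2.85,0,0,0,0],[2.8,3.65,0,0,0,0],[3.45,4.45,0,0,0,0],[4.1,5.3,0,0,0,0],[4.7,6.1,0,0,0,0],[5.25,6.8,0,0,0,0],[5.75,7.45,0,0,0,0],[6.15,7.95,0,0,0,0],[6.4,8.3,0,0,0,0],[6.55,8.5,0,0,0,0],[6.55,8.5,0,0,0,0],[6.55,8.5,0,0,0,0],[6.55,8.5,0,0,0,0]]]'
python3 - <<'E'
from h import *
cap('wrist','w7');cap('scene','s7')
cv2.imwrite('pics/both3.png',cv2.resize(np.hstack([cv2.imread('pics/w7.png'),cv2.resize(cv2.imread('pics/s7.png')[90:300,280:560],(560,420))]),(800,300)))
E
```

```text
time_s: 14.38
eef_pos: [421.5, 114.9, 204.8]
ee_rot: [-0.0, 0.994, 0.111, -0.0]
force: [0.1, 0.2, -5.4]
grip_width: 0.576
grip_force: 52.5
time_s: 15.88
eef_pos: [585.2, 327.0, 204.9]
ee_rot: [0.0, 0.994, 0.111, -0.0]
force: [0.0, -0.7, -5.9]
grip_width: 0.574
grip_force: 52.7
```

View pics/both3.png

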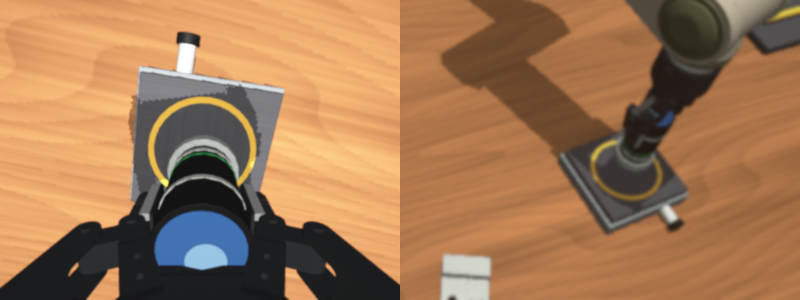

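The objective hangs over the ring in both views. I lower it.

```bash
python3 -m creep '[[[0,0,-0.15,0,0,0],[0,0,-0.4,0,0,0],[0,0,-0.7,0,0,0],[0,0,-1,0,0,0],[0,0,-1.25,0,0,0],[0,0,-1.4,0,0,0],[0,0,-1.45,0,0,0],[0,0,-1.48,0,0,0],[0,0,-1.5,0,0,0],[0,0,-1.5,0,0,0],[0,0,-1.5,0,0,0]]]'
python3 -m creep '[[[0,0,-0.02,0,0,0],[0,0,-0.04,0,0,0],[0,0,-0.06,0,0,0],[0,0,-0.06,0,0,0],[0,0,-0.06,0,0,0]]]'
python3 - <<'E'
from h import *
cap('wrist','w8');cap('scene','s8')
for f in('w8','s8'):
    print(proj(f,[586,327,40]),[np.round(proj(f,[586+56*a,327+56*b,40])) for a,b in((1,0),(-1,0),(0,1),(0,-1))])
cv2.imwrite('pics/both4.png',np.hstack([cv2.resize(cv2.imread('pics/w8.png')[60:360,130:430],(400,400)),cv2.resize(cv2.imread('pics/s8.png')[155:255,390:490],(400,400),interpolation=2)]))
E
```

```text
time_s: 16.9
eef_pos: [585.6, 327.4, 168.0]
ee_rot: [-0.0, 0.994, 0.111, 0.0]
force: [-0.1, -0.4, -4.7]
grip_width: 0.57
grip_force: 52.7
time_s: 17.32
eef_pos: [585.5, 327.3, 166.2]
ee_rot: [-0.0, 0.994, 0.111, 0.0]
force: [0.3, 0.6, -5.4]
grip_width: 0.575
grip_force: 52.7
(np.float64(285.56874295875707), np.float64(231.9124012621324)) [array([307., 144.]), array([267., 307.]), array([197., 213.]), array([371., 250.])]
(np.float64(437.9461705180817), np.float64(208.2935540697975)) [array([451., 228.]), array([426., 189.]), array([459., 202.]), array([416., 215.])]
```

View pics/both4.png

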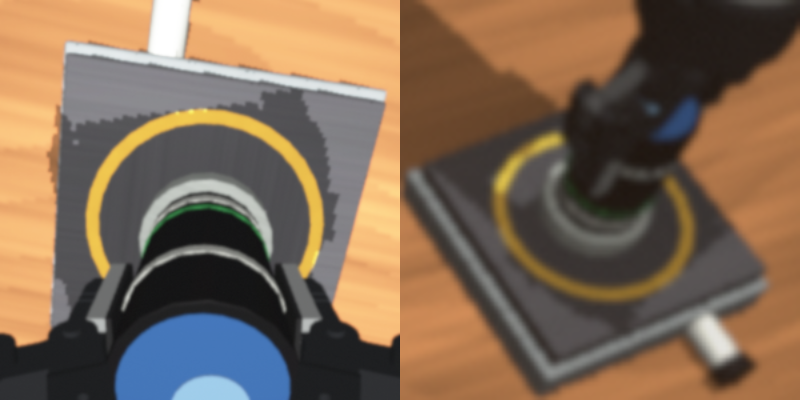

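The foot is centred within the ring in both views (scene crop: foot about (603,207), ring about (595,217)). I lower to contact.

```bash
python3 -m creep '[[[0,0,-0.02,0,0,0],[0,0,-0.03,0,0,0],[0,0,-0.03,0,0,0],[0,0,-0.03,0,0,0]]]'
```

```text
time_s: 17.75
eef_pos: [585.6, 327.4, 165.9]
ee_rot: [-0.0, 0.994, 0.111, 0.0]
force: [-0.6, -1.5, -0.7]
grip_width: 0.573
grip_force: 52.9
```

```bash
python3 -m creep '[[[0,0,-0.02,0,0,0],[0,0,-0.03,0,0,0],[0,0,-0.03,0,0,0],[0,0,-0.03,0,0,0]]]'
```

```text
time_s: 18.08
eef_pos: [585.7, 327.4, 165.8]
ee_rot: [-0.0, 0.994, 0.111, 0.001]
force: [-2.9, -1.4, 5.2]
grip_width: 0.577
grip_force: 53.5
```

Contact made. I release, rise straight up and look.

```bash
python3 -m creep '[[[0,0,0,0,0,0],[0,0,0,0,0,0],[0,0,0,0,0,0],[0,0,0,0,0,0],[0,0,0,0,0,0],[0,0,0,0,0,0],[0,0,0,0,0,0],[0,0,0,0,0,0],[0,0,0,0,0,0],[0,0,0,0,0,0]]]' 85
python3 -m creep '[[[0,0,0.3,0,0,0],[0,0,0.8,0,0,0],[0,0,1.6,0,0,0],[0,0,2.6,0,0,0],[0,0,3.8,0,0,0],[0,0,4.8,0,0,0],[0,0,5.6,0,0,0],[0,0,6,0,0,0],[0,0,6,0,0,0],[0,0,6,0,0,0],[0,0,6,0,0,0],[0,0,6,0,0,0]]]'
python3 - <<'E'
from h import *
cap('wrist','w9');cap('scene','s9')
cv2.imwrite('pics/both5.png',np.hstack([cv2.resize(cv2.imread('pics/w9.png')[60:360,130:430],(400,400)),cv2.resize(cv2.imread('pics/s9.png')[100:400,110:510],(400,300))[:, :] if 0 else cv2.resize(cv2.imread('pics/s9.png')[130:330,110:510],(400,400))]))
E
```

```text
time_s: 18.92
eef_pos: [585.5, 327.3, 164.6]
ee_rot: [-0.0, 0.994, 0.111, 0.0]
force: [-0.4, 0.8, 0.3]
grip_width: 0.994
grip_force: 0.0
time_s: 19.92
eef_pos: [585.3, 327.2, 313.0]
ee_rot: [0.0, 0.994, 0.111, -0.001]
force: [0.1, 0.4, -0.3]
grip_width: 0.992
grip_force: 0.0
```

View pics/both5.png

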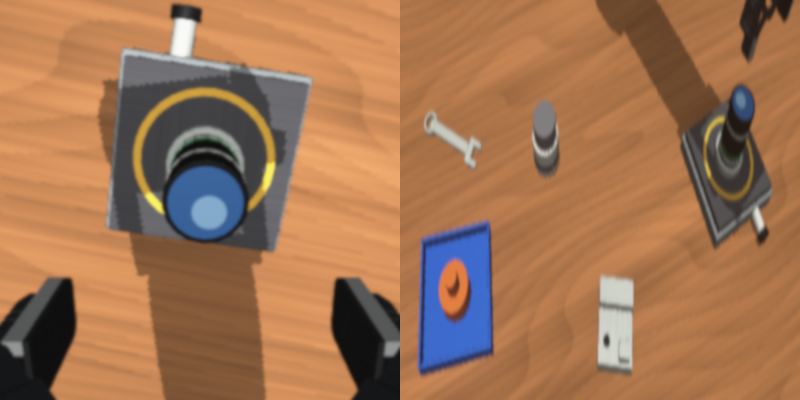

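The objective stands upright in the ring (left half: foot about (205,163), ring about (204,155)), and the cap lies in the tray. The arm is clear, so I hand in.

```bash
python3 -c "
from rig import ctrl
print(ctrl.finish_job())"
```

```text
the job is handed in; nothing more can be done
None
```

The cap lies rim down in the blue tray, the uncovered objective stands upright inside the yellow ring, and I handed the job in at about 20 s; the hand-in returned no verdict, so the result rests on my last camera views.

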